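Lock the stop screw of a welding jig

TASK

Lock the stop screw of the welding jig without losing its setting: fit the big spanner flat over the two flats on top of the screw with its handle on the ledge, just anticlockwise of the upright post, and let go of it, so that the post holds the screw still. Then swing the locknut's lever clockwise (seen from above) until the nut comes up solid, and pull it firmly tight against the held spanner. The screw's pointer must stay between its two pins all the while; leave the spanner fitted, let go of everything and do not disturb the other things on the bench.

Things in the scene. Friction and masses are not known exactly. Their poses are not given: they have to be found in the camera images.
- jig: fixed light metal plate, 200 x 270 x 12 mm. Origin: on the bench on the screw's vertical axis, z up; plate x -100..100, y -70..200 mm. A ledge (x -32..42, y 135..165 mm, top 66 mm above the bench, level with the locknut's top) carries the fitted spanner's handle, which points along +y. Two thin pins at (-71, +-26.5) mm, tops 50 mm above the bench, limit the pointer
- post: steel post, 20 mm across, standing 34 mm tall on the ledge at jig (31, 150) mm; origin at its foot, its top 100 mm above the bench. The handle of the fitted spanner lies beside it on its -x side (jig frame) and comes to bear on it when the screw tries to turn clockwise
- screw (a joint): turning of the stop screw in the jig, rad, growing clockwise seen from above; at 0 the flats run along the jig's y and the pointer along its -x. Starts between -0.10 and 0.02; it turns easily (0.06 Nm), and turns with the locknut unless it is held. With the pointer on a pin it reads about +-0.32
- flats (a point): centre of the screw's upright flat-sided head where it leaves the locknut, 66 mm above the bench: a steel bar 16 mm thick (its x) and 34 mm wide (its y, the way the flats run), rising 26 mm above this point. The frame turns with the screw; z up
- pointer_tip (a point): tip of the screw's thin flat pointer, 70 mm from the axis, 48 mm above the bench; it must stay between the two pins
- locknut (a joint): turning of the hexagonal locknut (54 mm over corners, top 66 mm above the bench) relative to the screw, rad, growing clockwise from above (tightening). Starts at 0.2 to 0.8 and drags on the thread (0.2 Nm) until it comes up solid at about 1.6. Tight only once pulled against that stop with some 10 to 15 N at the lever pin
- lever_pin (a point): top centre of the upright round pin at the end of the locknut's lever: 14 mm across, gripped from above; it stands clear of the lever arm from 62 mm up to this point, 112 mm above the bench, 110 mm from the screw's axis. With screw and locknut at 0 the lever would point 0.15 rad anticlockwise of the jig's +x; it swings clockwise to about the jig's -y
- spanner: bigger of two loose steel open-ended spanners, 0.35 kg, flat, 14 mm thick. Origin: underside, jaw centre; x along the handle, z up. Jaw 20 mm wide, open to -x; prongs x -22..22, head 38 mm wide to x 43, handle 22 mm wide to x 190; balances at x 85 mm. Fitted, it rests on locknut and ledge, underside 66 mm above the bench, with a play of 0.12 rad each way on the flats
- handle_end (a point): middle of the end of the big spanner's handle, 190 mm from the jaw's centre, 7 mm above its underside
- small_spanner: the smaller open-ended steel spanner, 163 mm long, jaw 12 mm wide: too small for the screw, leave it alone; origin at its underside
- magnet: grey square welding magnet with steel edges, 70 x 70 x 22 mm; origin at its underside
- angle_iron: rusty piece of angle iron, 160 mm long, 50 mm high; origin at its underside
- wire_brush: wire brush with wooden handle, 200 mm; origin at its underside
- hammer: hammer with wooden handle, 260 mm; origin at its underside
There are look-alikes about, which are no part of the job. Leave any purple or yellow look-alike of the spanner alone.

How it is judged:
By the outcome, as a careful person would: the job done as asked, in the order asked, and still so for the second after the job is handed in, with the robot touching nothing.
It also fails if it takes over 64 s, if anything falls off the work surface, if the arm or the gripper's body presses on something with over 40 N, if the wrist force passes 120 N, or if a joint passes its speed limit or range.

ROBOT

A 7-joint arm with a two-finger parallel gripper is mounted at the origin on the work surface. World frame = base frame: x ahead of the robot, y to its left, z up, the work surface at z = 0. Lengths are in m, angles in degrees, forces in N, time in s.
With the tool pointing down it reaches from about 0.425 to 0.825 m from the base axis. Payload 3.6 kg.
Tool frame: the origin (TCP) lies at the very end of the fingers, on their centre line; the grasp point (between the pads) lies grip_point_offset behind it (grip_point_offset is the distance from the TCP to the grasp point, in m); z points along the fingers, y is the line along which they close (so a half turn about z gives the same grasp; the last joint's range is limited). The gripper opens to 93 mm and grips with 3 to 60 N. Pads are 15 mm wide; open, the fingers measure 128 mm over their backs; the gripper's body (75 mm by 188 mm) begins 65 mm behind the grasp point.
Start: joints at [74.169, 35.231, -0.722, 81.555, 0.464, 63.22, -2.315], TCP at [0.161, -0.63, 0.219] pointing down, gripper open.
Joint ranges: [-178.69, 178.69], [-17.37, 117.87], [-77.05, 75.6], [15.02, 138.74], [-78.02, 258.01], [0.78, 113.62], [-162.83, 162.83]. Speed limits (degrees/s): [159.86, 159.86, 180, 180, 180, 180, 180].

INTERFACE

Orientations are given as [roll, pitch, yaw] about the fixed x, y, z axes, in that order (R = Rz(yaw) Ry(pitch) Rx(roll)).
In Python, from bench import * gives the robot as it stands.
- The arm moves only by the tool send_rows, never from a script. Its argument "commands" is a list of rows, each a list of 7 numbers: the gripper command: -1 is fully open, 1 is shut, values between are in proportion, then the shift along the tool's x, y, z in cm, then the turn, a rotation vector about the tool's x, y, z in degrees. In form: [[gripper, tx, ty, tz, rx, ry, rz], ...]. A call has 1 to 12 rows; each row shifts and turns the commanded pose from where the row before left it, along the tool's axes as they then stand; what a row does not reach is not made up. A row lasts 1/12 s, in which the tool goes at most 41.7 mm and 7.16 degrees, less where a joint would pass 70% of its speed; a pose out of reach is approached as far as the arm can. A call is refused whole if a number of a shift passes 4.17 or a number of a turn 7.16, either way. A call with a gripper value outside its range is refused whole. The fingers move at their own pace and stop on an object; "squeeze" is the grip in N (left out, the last holds). Time passes only in rows, so rows that do not move let the fingers close. It gives the time, the measured TCP pose, the force, the opening and the grip force at its end, in the units of the state.
- observe(): the state, without advancing time (a new reading comes with each control period).
- read_camera(name): name is "scene" or "top" or "wrist"; returns the picture (384x512x3 uint8, red, green, blue); there is no depth.
- calibration(name): a dict with "intrinsics" (3x3 intrinsics, pixels), "position" and "attitude" of the camera in the world; the wrist camera has in their place "mount" (4x4, takes a point from camera to tool coordinates, whose origin is the TCP and whose axes are the flange's). Camera axes: x right, y down, z forward; pixel columns grow to the right and rows downward; lengths in m; the calibration is good to about 2 mm. A picture is of the moment at which its call begins: read the wrist's pose just before it. calibration takes no time and is no camera call.
- finish_job(): hands the job in; it is judged then, once.
The state is a dict: "time": time; "q": joint angles; "qd": joint speeds; "joint_torque": joint torques, N m; "eef_pos": TCP position; "ee_rot": TCP orientation; "force": force on the tool from outside, world axes, zero at the start; "torque": the same for the moment, N m; "finger_gap": opening from 0.0 (shut) to 1.0 (fully open); "gripper_force": force on a finger pad.
Only numpy, scipy, OpenCV 4.12 (cv2) and the standard library are available. Lean on these libraries where they do the work, as an engineer would, in place of code of your own. Each camera call takes 0.05 s, during which the arm holds its last target. There are 200 camera calls.

## Working session

There is one attempt and no reset: what is moved stays moved. The work goes in short steps, Python scripts to look and compute and a tool call to move; the robot and the scene stay as the last step left them, time stands still between calls to the robot, and variables do not carry over. Pictures are saved under pics/ and viewed, at most 10 in all, crops included, and the job is handed in when it is done.

Besides the shell and the picture viewer there is one more tool, called after ">>>" as a command line: name --pt "numbers of a row" for each row, then --argument value for the rest. send_rows: Moves the arm, as the interface text tells. Its arguments: {"type":"object","properties":{"commands":{"type":"array"},"squeeze":{"type":"number"}},"required":["commands"]}

```bash
mkdir -p pics; ls
python3 - <<'E'
from bench import *
import cv2,numpy as np
np.set_printoptions(precision=4,suppress=True)
for n in ("scene","top","wrist"):
    c=calibration(n); print(n,c)
o=observe(); print(o)
t=read_camera("top"); s=read_camera("scene")
for n,i in(("top",t),("scene",s)):
    cv2.imwrite(f"pics/{n}_raw.png",i[:,:,::-1])
    cv2.imwrite(f"pics/{n}1.png",cv2.resize(i[:,:,::-1],(800,600),interpolation=cv2.INTER_CUBIC))
E
```

```text
pics
scene {'intrinsics': array([[481.9883,   0.    , 254.6119],
       [  0.    , 481.9883, 184.7641],
       [  0.    ,   0.    ,   1.    ]]), 'position': array([ 1.4384, -0.742 ,  1.0317]), 'attitude': array([-129.4235,    0.0882,   55.5162])}
top {'intrinsics': array([[483.7724,   0.    , 252.1127],
       [  0.    , 483.7724, 184.8361],
       [  0.    ,   0.    ,   1.    ]]), 'position': array([ 0.3938, -0.088 ,  1.8839]), 'attitude': array([-176.3165,   -0.5209,  -90.8399])}
wrist {'intrinsics': array([[265.5809,   0.    , 257.7042],
       [  0.    , 265.5809, 188.3174],
       [  0.    ,   0.    ,   1.    ]]), 'mount': array([[ 0.0003, -0.9585, -0.2852,  0.0798],
       [ 1.    ,  0.0005, -0.0007,  0.0002],
       [ 0.0008, -0.2852,  0.9585, -0.1653],
       [ 0.    ,  0.    ,  0.    ,  1.    ]])}
{'time': 0.0, 'q': array([74.1674, 35.2863, -0.7241, 81.6408,  0.4655, 63.2174, -2.3154]), 'qd': array([-0.0231,  0.0008,  0.0252,  0.074 , -0.0098, -0.011 ,  0.0235]), 'joint_torque': array([  0.0001, -45.894 ,   0.209 , -16.5747,  -0.0611,   0.0205,
         0.0002]), 'eef_pos': array([ 0.1605, -0.6291,  0.2175]), 'ee_rot': array([-179.8584,    0.0025,   14.3191]), 'force': array([ 0.3178, -0.3549,  0.1814]), 'torque': array([ 0.0166, -0.011 , -0.0282]), 'gripper_force': 0.0, 'finger_gap': 0.9992399150514331}
```

View pics/top1.png

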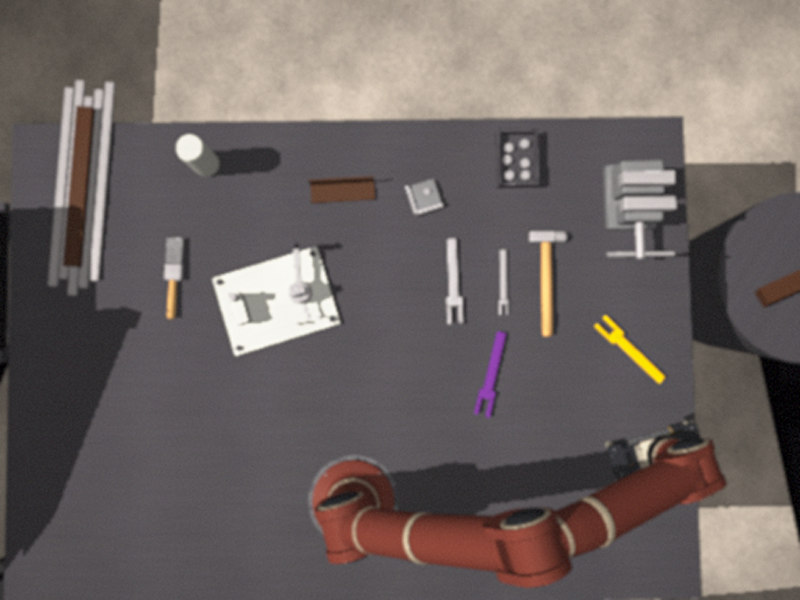

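View pics/scene1.png

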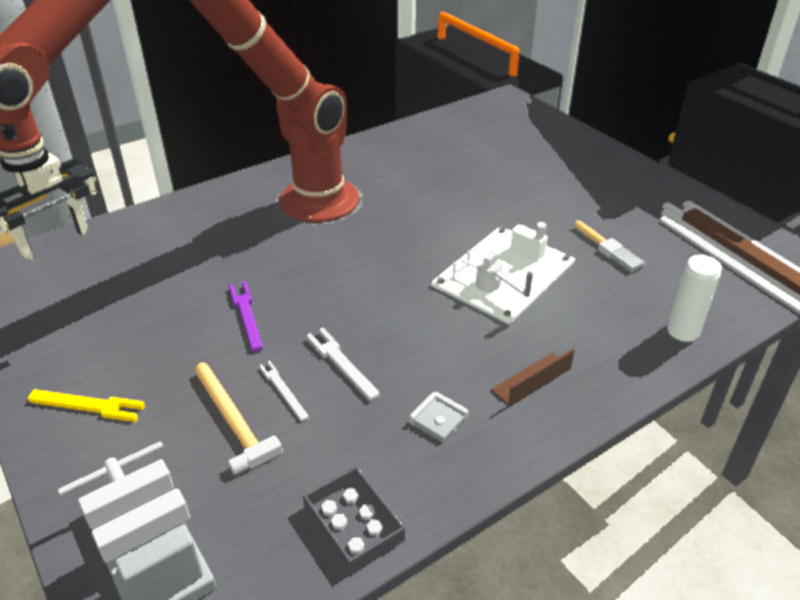

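Look-alikes in the top view (800x600 pixels): steel spanner at (454,280), small steel one at (503,282), purple (490,375), yellow (632,350), hammer (546,285). I pick the bigger steel one at (454,280). The jig plate is at (276,301), with its screw near (300,291) and the ledge to the left at (248,308).

```bash
cat > h.py <<'E'
from bench import *
import cv2,numpy as np
from scipy.spatial.transform import Rotation as R
np.set_printoptions(precision=4,suppress=True)
def cam(n,o=None):
    c=calibration(n);K=c["intrinsics"]
    if n=="wrist":
        T=np.eye(4);T[:3,:3]=R.from_euler("xyz",o["ee_rot"],degrees=True).as_matrix();T[:3,3]=o["eef_pos"];T=T@c["mount"]
        return K,T[:3,:3],T[:3,3]
    return K,R.from_euler("xyz",c["attitude"],degrees=True).as_matrix(),np.array(c["position"])
def px2pl(C,uv,z):
    K,Rm,p=C; uv=np.atleast_2d(np.asarray(uv,float))
    d=np.c_[uv,np.ones(len(uv))]@np.linalg.inv(K).T@Rm.T
    return p+d*((z-p[2])/d[:,2])[:,None]
def proj(C,P):
    K,Rm,p=C; q=(np.atleast_2d(P)-p)@Rm@K.T
    return q[:,:2]/q[:,2:]
def tri(cs,uvs):
    A=np.zeros((3,3));b=np.zeros(3)
    for C,uv in zip(cs,uvs):
        d=px2pl(C,uv,0)[0]-C[2];d/=np.linalg.norm(d);M=np.eye(3)-np.outer(d,d);A+=M;b+=M@C[2]
    return np.linalg.solve(A,b)
E
python3 - <<'E'
from h import *
C=cam("top"); im=cv2.imread("pics/top_raw.png"); g=im.min(2)
sat=im.max(2).astype(int)-g
# plate
m=((g>170)).astype(np.uint8); 
n,l,s,c=cv2.connectedComponentsWithStats(m)
for i in range(1,n):
    if s[i,4]>30: print("w",s[i],c[i])
m=((g>110)&(sat<40)).astype(np.uint8); m[:,:260]=0
n,l,s,c=cv2.connectedComponentsWithStats(m)
for i in range(1,n):
    if s[i,4]>30 and s[i,1]>70 and s[i,0]<360:
        r=cv2.minAreaRect(np.argwhere(l==i)[:,::-1].astype(np.float32));print("s",s[i],r,px2pl(C,cv2.boxPoints(r),0.014))
m=(g>150).astype(np.uint8);m=cv2.morphologyEx(m,cv2.MORPH_CLOSE,np.ones((9,9)))
n,l,s,c=cv2.connectedComponentsWithStats(m)
i=l[195,150] or l[185,190];r=cv2.minAreaRect(np.argwhere(l==i)[:,::-1].astype(np.float32));print("plate",s[i],r,px2pl(C,cv2.boxPoints(r),0.012))
print("base",px2pl(C,[352*.64,500*.64],0.0), "pin",px2pl(C,[296*.64,252*.64],.112))
E
```

```text
w [ 169   31  104   46 1939] [226.1109  60.015 ]
w [339  42  15  12  58] [346.8966  46.6207]
w [ 438   50   52   54 1455] [460.8522  77.3388]
w [48 52  5 15 55] [49.9273 59.1455]
w [ 59  53  13 126 519] [ 64.447  116.6936]
w [ 36  57  10  75 309] [40.4434 94.6117]
w [61 58  4 11 40] [62.425 62.825]
w [127  59   9  17  86] [131.1977  67.7442]
w [375  58   8  15  60] [378.5667  64.2667]
w [333  66  11   8  38] [337.8158  69.6842]
w [416  68  13   6  43] [422.1628  70.814 ]
w [145  71  23   6  63] [154.7937  73.873 ]
w [113  86  16  17 223] [120.4978  93.9865]
w [398 109  33   8 244] [414.168  112.7828]
w [260 119  23  17  71] [268.662  129.8451]
w [398 126  34   8 210] [414.4143 129.5667]
w [393 142  19  23 107] [407.4299 154.5981]
w [339 148  23   6 115] [348.7826 150.6261]
w [286 153  10  54 304] [289.523  178.9309]
w [ 136  159   81   69 2961] [174.304 193.105]
w [319 160   6  41 127] [321.1811 179.7087]
w [105 169  10  10  90] [109.8    173.5444]
w [205 170   5  12  35] [206.3429 176.2286]
w [409 282   7  12  44] [411.8182 287.0909]
w [461 325  16   8  52] [467.7885 327.6346]
w [44
[... 1239 characters left out ...]
376  0.014 ]
 [ 0.6283 -0.5368  0.014 ]
 [ 0.6296 -0.4431  0.014 ]]
s [285 152  12  56 441] ((290.5, 179.5), (55.0, 11.0), 90.0) [[ 0.6402 -0.2366  0.014 ]
 [ 0.6396 -0.2795  0.014 ]
 [ 0.4257 -0.2751  0.014 ]
 [ 0.4263 -0.2326  0.014 ]]
s [318 159   8  43 257] ((321.5, 180.0), (42.0, 7.0), 90.0) [[ 0.6111 -0.3646  0.014 ]
 [ 0.6107 -0.3919  0.014 ]
 [ 0.4473 -0.3879  0.014 ]
 [ 0.4477 -0.3608  0.014 ]]
plate [ 136  159   81   69 3350] ((175.64483642578125, 191.29989624023438), (54.37278366088867, 71.00407409667969), 72.75853729248047) [[0.5554 0.3514 0.012 ]
 [0.6338 0.0884 0.012 ]
 [0.4311 0.0278 0.012 ]
 [0.354  0.2893 0.012 ]]
base [[-0.0026  0.0035  0.    ]] pin [[0.5977 0.1234 0.112 ]]
```

>>> send_rows --pt "-1 3.4 -2.05 -0.25 0 0 0" --pt "-1 3.4 -2.05 -0.25 0 0 0" --pt "-1 3.4 -2.05 -0.25 0 0 0" --pt "-1 3.4 -2.05 -0.25 0 0 0" --pt "-1 3.4 -2.05 -0.25 0 0 0" --pt "-1 3.4 -2.05 -0.25 0 0 0" --pt "-1 3.4 -2.05 -0.25 0 0 0" --pt "-1 3.4 -2.05 -0.25 0 0 0" --pt "-1 3.4 -2.05 -0.25 0 0 0" --pt "-1 3.4 -2.05 -0.25 0 0 0" --pt "-1 3.4 -2.05 -0.25 0 0 0" --pt "-1 3.4 -2.05 -0.25 0 0 0"

```text
time: 1.1
eef_pos: [0.496, -0.2888, 0.2485]
ee_rot: [-180.0, 0.0, 14.3]
force: [0.5, -1.1, -0.4]
finger_gap: 1.001
gripper_force: 0.0
```

>>> send_rows --pt "-1 2.2 -1.3 0 0 0 0" --pt "-1 2.2 -1.3 0 0 0 0" --pt "-1 0 0 0 0 0 4.8" --pt "-1 0 0 0 0 0 4.8" --pt "-1 0 0 0 0 0 4.7" --pt "-1 0 0 0 0 0 0" --pt "-1 0 0 0 0 0 0" --pt "-1 0 0 0 0 0 0"

```text
time: 1.77
eef_pos: [0.5312, -0.2545, 0.2484]
ee_rot: [-180.0, 0.0, 0.1]
force: [0.0, -0.6, -0.6]
finger_gap: 1.0
gripper_force: 0.0
```

Run:
```python
from h import *
o=observe(); im=read_camera("wrist")[:,:,::-1]; print(o["time"],o["eef_pos"],o["ee_rot"],o["q"][6],calibration("wrist").get("grip_point_offset"))
cv2.imwrite("pics/w1_raw.png",im); cv2.imwrite("pics/w1.png",cv2.resize(im,(800,600),interpolation=cv2.INTER_CUBIC))
import bench;print([k for k in dir(bench) if 'grip' in k.lower() or 'off' in k.lower()], globals().get("grip_point_offset"))
```

```text
1.7667 [ 0.5312 -0.2545  0.2484] [-179.9828    0.031     0.106 ] -66.64837548404888 None
['grip_point_offset'] 0.0188
```

View pics/w1.png

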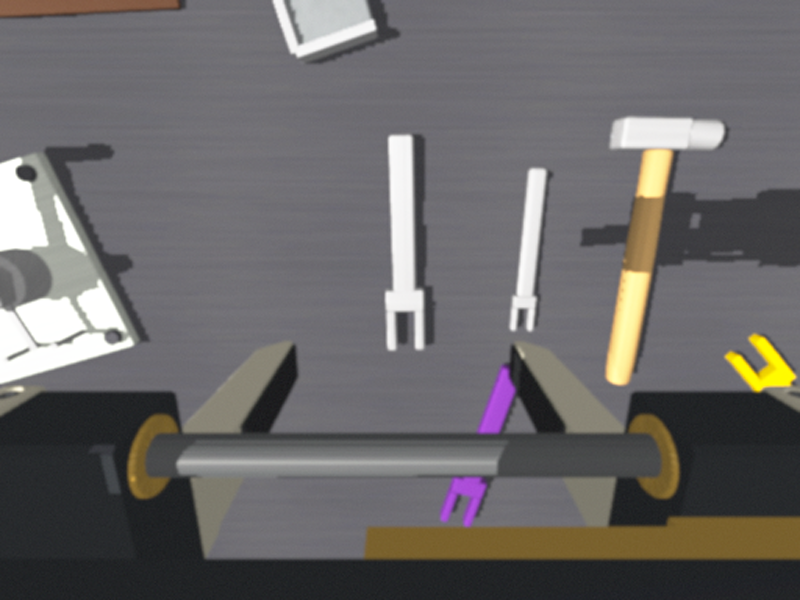

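The wrist view shows the big steel spanner at (405,240), small one (528,250), purple (480,440) and hammer. The big one is the chosen target; next its size and pose.

```bash
cat > sp.py <<'E'
from h import *
def spanner(im,C,z,roi):
    g=im.min(2); s=im.max(2).astype(int)-g
    m=((g>140)&(s<40)).astype(np.uint8); k=np.zeros_like(m); x0,y0,x1,y1=roi; k[y0:y1,x0:x1]=1; m*=k
    n,l,st,c=cv2.connectedComponentsWithStats(m); i=1+st[1:,4].argmax()
    P=px2pl(C,np.argwhere(l==i)[:,::-1],z)[:,:2]
    return P
if __name__=="__main__":
    o=observe(); im=cv2.imread("pics/w1_raw.png"); C=cam("wrist",o)
    P=spanner(im,C,.014,(235,70,285,235))
    (c,wh,a)=cv2.minAreaRect(P.astype(np.float32)); print(c,wh,a)
    mu=P.mean(0); d=np.linalg.svd(P-mu,full_matrices=0)[2][0]; d*=np.sign(d[0]); t=(P-mu)@d; n=np.array([-d[1],d[0]]); 
    for lo,hi in((.01,.03),(.04,.06),(.07,.085)): 
        q=(P-mu)[(t>lo)&(t<hi)]; e=q@n; print("handle slab",lo,e.min(),e.max(),q.mean(0)+mu)
    print("ang",np.degrees(np.arctan2(d[1],d[0])),"ends",mu+d*t.min(),mu+d*t.max(),t.max()-t.min())
E
python3 sp.py
```

```text
(0.5368978381156921, -0.2538917064666748) (0.21137529611587524, 0.039246682077646255) 1.5506945848464966
handle slab 0.01 -0.010823232849188128 0.011449627975011735 [ 0.5626 -0.2532]
handle slab 0.04 -0.011325972427302619 0.011067920536261521 [ 0.5923 -0.2525]
handle slab 0.07 -0.011534782729559682 0.01144310043654005 [ 0.6195 -0.2512]
ang 1.4425363537044917 ends [ 0.4312 -0.2563] [ 0.6425 -0.251 ] 0.21137952030929014
```

>>> send_rows --pt "-0.4 0.6 -0.1 3.5 0 0 -1.4" --pt "-0.4 0 0 3.5 0 0 0" --pt "-0.4 0 0 3.5 0 0 0" --pt "-0.4 0 0 3.5 0 0 0" --pt "-0.4 0 0 3.5 0 0 0" --pt "-0.4 0 0 3.5 0 0 0" --pt "-0.4 0 0 2.5 0 0 0" --pt "-0.4 0 0 1.0 0 0 0" --pt "-0.4 0 0 0 0 0 0" --pt "-0.4 0 0 0 0 0 0"

```text
time: 2.65
eef_pos: [0.5379, -0.2538, 0.0039]
ee_rot: [180.0, -0.0, 1.4]
force: [0.4, 0.5, 0.2]
finger_gap: 0.701
gripper_force: 0.0
```

>>> send_rows --pt "1 0 0 0 0 0 0" --pt "1 0 0 0 0 0 0" --pt "1 0 0 0 0 0 0" --pt "1 0 0 0 0 0 0" --pt "1 0 0 0 0 0 0" --pt "1 0 0 0 0 0 0" --pt "1 0 0 0 0 0 0" --pt "1 0 0 0 0 0 0" --pt "1 0 0 0 0 0 0" --squeeze 40

```text
time: 3.4
eef_pos: [0.5375, -0.2539, 0.0038]
ee_rot: [180.0, -0.0, 1.4]
force: [0.3, 0.0, 0.0]
finger_gap: 0.233
gripper_force: 40.0
```

>>> send_rows --pt "1 0 0 -2 0 0 0" --pt "1 0 0 -4 0 0 0" --pt "1 0 0 -4 0 0 0" --pt "1 0 0 -4 0 0 0" --pt "1 0 0 -4 0 0 0" --pt "1 0 0 -4 0 0 0" --pt "1 0 0 -4 0 0 0" --pt "1 0.8 -4 0 0 0 0" --pt "1 0.8 -4 0 0 0 0" --pt "1 0.8 -4 0 0 0 0" --pt "1 0.8 -4 0 0 0 0" --pt "1 0.8 -4 0 0 0 0"

```text
time: 4.4
eef_pos: [0.5713, -0.0505, 0.2626]
ee_rot: [-180.0, 0.2, 1.4]
force: [0.9, -0.8, -2.6]
finger_gap: 0.233
gripper_force: 40.0
```

>>> send_rows --pt "1 0.8 -4 0 0 0 0" --pt "1 0.8 -4 0 0 0 0" --pt "1 0.8 -4 0 0 0 0" --pt "1 0.8 -4 0 0 0 0" --pt "1 0.8 -4 0 0 0 0" --pt "1 0 0 0 0 0 -7" --pt "1 0 0 0 0 0 -7" --pt "1 0 0 0 0 0 -7" --pt "1 0 0 0 0 0 -7" --pt "1 0 0 0 0 0 -7" --pt "1 0 0 0 0 0 -7" --pt "1 0 0 0 0 0 -7"

```text
time: 5.4
eef_pos: [0.6063, 0.1481, 0.2621]
ee_rot: [-179.9, 0.2, 50.8]
force: [-0.1, 0.1, -2.6]
finger_gap: 0.23
gripper_force: 40.0
```

>>> send_rows --pt "1 0 0 0 0 0 -7" --pt "1 0 0 0 0 0 -7" --pt "1 0 0 0 0 0 -7" --pt "1 0 0 0 0 0 -7" --pt "1 0 0 0 0 0 -7" --pt "1 0 0 0 0 0 -7" --pt "1 0 0 0 0 0 -7" --pt "1 0 0 0 0 0 -7" --pt "1 0 0 0 0 0 0" --pt "1 0 0 0 0 0 0" --pt "1 0 0 0 0 0 0"

```text
time: 6.32
eef_pos: [0.6071, 0.1481, 0.263]
ee_rot: [-179.9, 0.0, 106.3]
force: [0.3, 0.3, -3.4]
finger_gap: 0.234
gripper_force: 40.0
```

Run:
```python
from h import *
o=observe(); im=read_camera("wrist")[:,:,::-1]; print(o["time"],o["eef_pos"],o["ee_rot"],o["q"],o["force"],o["finger_gap"])
import json; json.dump([list(o["eef_pos"]),list(o["ee_rot"])],open("w2.json","w"))
cv2.imwrite("pics/w2_raw.png",im); cv2.imwrite("pics/w2.png",cv2.resize(im,(800,600),interpolation=cv2.INTER_CUBIC))
```

```text
6.3167 [0.6071 0.1481 0.263 ] [-179.9078    0.0015  106.2611] [  1.8652  33.6124 -30.781   81.5607  17.5672  69.7113 -14.5503] [ 0.3147  0.3185 -3.4082] 0.23360283327711254
```

View pics/w2.png

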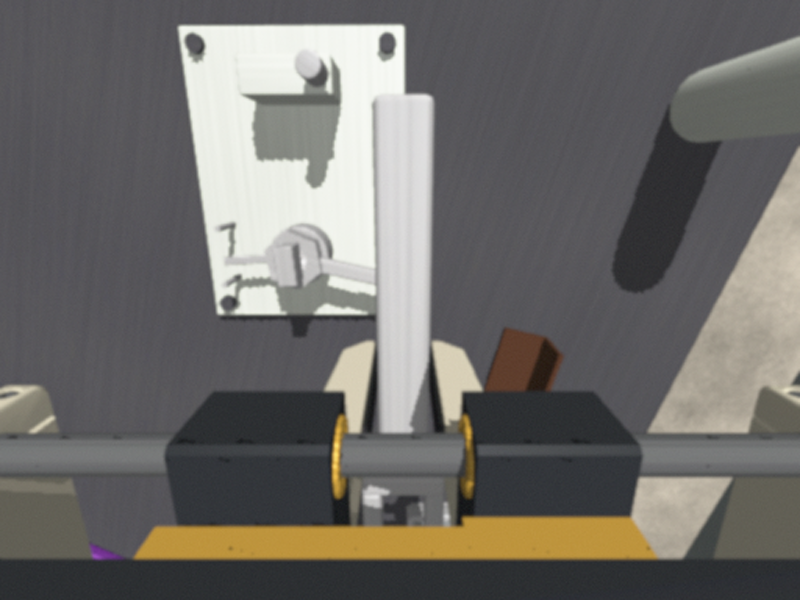

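The view shows the jig plate, with corners near (180,27), (404,25) and (218,316). The post top is at (308,62), the flat head at (290,265), the pointer tip at (228,261) between its pins, and the lever runs right under the held spanner. Now I measure the plate, post and head.

```bash
cat > jig.py <<'E'
from h import *
import json
o=dict(zip(("eef_pos","ee_rot"),json.load(open("w2.json")))); C=cam("wrist",o)
im=cv2.imread("pics/w2_raw.png"); g=cv2.GaussianBlur(im,(3,3),0).min(2).astype(float)
def cross(line,thr=150):  # first rise subpixel
    i=np.argmax(line>thr); return i-1+(thr-line[i-1])/(line[i]-line[i-1])
s=.64
left=[(90+cross(g[y,90:170]),y) for y in range(40,190,4)]
right=[(300-1-cross(g[y,200:300][::-1]),y) for y in range(24,56,3)]
top=[(x,0+cross(g[0:60,x])) for x in range(140,245,5)]
bot=[(x,230-1-cross(g[180:230,x][::-1])) for x in list(range(160,185,3))]
def wl(uv):
    P=px2pl(C,uv,.012)[:,:2].astype(np.float32); vx,vy,x,y=cv2.fitLine(P,cv2.DIST_HUBER,0,.001,.001).ravel(); r=np.abs((P-[x,y])@[-vy,vx]);return np.array([vx,vy]),np.array([x,y]),np.median(r)
def inter(a,b):
    t=np.linalg.solve(np.c_[a[0],-b[0]],b[1]-a[1]); return a[1]+a[0]*t[0]
L,Rr,T,B=map(wl,(left,right,top,bot))
for n,w in zip("LRTB",(L,Rr,T,B)): print(n,np.degrees(np.arctan2(w[0][1],w[0][0]))%180,w[1],w[2])
tl,tr,bl,br=inter(L,T),inter(Rr,T),inter(L,B),inter(Rr,B); print(tl,tr,bl,br,"sizes",np.linalg.norm(tl-tr),np.linalg.norm(tl-bl))
J=np.array([[-100,200],[100,200],[-100,-70],[100,-70]])/1e3; W=np.array([tl,tr,bl,br])
Jc,Wc=J-J.mean(0),W-W.mean(0); th=np.arctan2((Jc[:,0]*Wc[:,1]-Jc[:,1]*Wc[:,0]).sum(),(Jc*Wc).sum())
Rm=np.array([[np.cos(th),-np.sin(th)],[np.sin(th),np.cos(th)]]); t=W.mean(0)-Rm@J.mean(0)
print("jig yaw",np.degrees(th),"origin",t,"res",W-(J@Rm.T+t))
np.savez("jig.npz",th=th,t=t)
def j2w(x,y,z): return np.r_[Rm@[x,y]+t,z]
if __name__=="__main__":
    for n,p in dict(post=(.031,.15,.1),head=(0,0,.092),tip=(-.07,0,.048),pinA=(-.071,.0265,.05),pinB=(-.071,-.0265,.05),ledgeL=(-.032,.135,.066)).items(): print(n,proj(C,j2w(*p))[0]/s)
    v=cv2.resize(im[130:210,125:265],None,fx=5.6,fy=5.6,interpolation=cv2.INTER_CUBIC); cv2.imwrite("pics/w2c.png",v)
E
python3 jig.py
```

```text
L 106.477615 [0.3882 0.1896] 5.4538956e-05
R 106.46158 [0.5596 0.3155] 6.1704777e-06
T 16.483889 [0.4608 0.3171] 3.7368198e-05
B 47.342197 [0.4881 0.0483] 0.005483338
[0.3594 0.2871] [0.5512 0.3438] [0.4441 0.0005] [0.602  0.1719] sizes 0.20009445 0.29879403
jig yaw 22.998670430933622 origin [0.5146 0.141 ] res [[ 0.015   0.001 ]
 [ 0.0227 -0.0203]
 [-0.0058 -0.037 ]
 [-0.032   0.0563]]
post [291.2083  32.5726]
head [291.8158 247.8516]
tip [229.7319 248.1875]
pinA [220.8827 219.8638]
pinB [234.4496 276.4282]
ledgeL [227.5689  78.5217]
```

View pics/w2c.png

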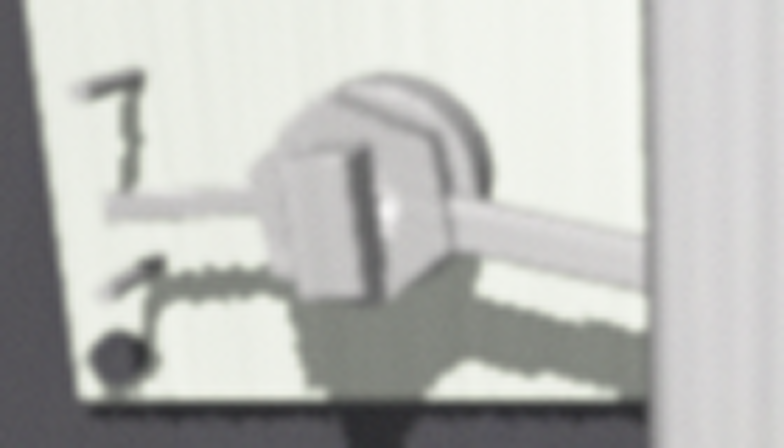

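```bash
python3 - <<'E'
s=open("jig.py").read()
s=s[:s.index("L,Rr,T,B=")]+'''L,Rr,T=map(wl,(left,right,top)); tl,tr=inter(L,T),inter(Rr,T)
a=[np.arctan2(*w[0][::-1])%np.pi for w in(L,Rr,T)]; th=(a[0]-np.pi/2+a[1]-np.pi/2+a[2])/3
Rm=np.array([[np.cos(th),-np.sin(th)],[np.sin(th),np.cos(th)]]); t=(tl+tr)/2-Rm@[0,.2]
def j2w(x,y,z): return np.r_[Rm@[x,y]+t,z]
def w2j(P): return (np.atleast_2d(P)[:,:2]-t)@Rm
if __name__=="__main__":
    print(np.degrees(th),t)
    for n,p in dict(post=(.031,.15,.1),head=(0,0,.092),tip=(-.07,0,.048),pinA=(-.071,.0265,.05),pinB=(-.071,-.0265,.05),BL=(-.1,-.07,.012),ledgeL=(-.032,.135,.066)).items():
        q=proj(C,j2w(*p))[0]; print(n,q/.64,(q-[125,130])*5.6)
    cr=lambda *p: np.array(p)/5.6+[125,130]
    print("head top corners",w2j(px2pl(C,cr((285,155),(352,149),(372,300),(300,300)),.092)))
    print("pointer",w2j(px2pl(C,cr((108,208),(258,203)),.048)),"pins",w2j(px2pl(C,cr((80,93),(106,296)),.05)))
    print("post",w2j(px2pl(C,[308*.64,62*.64],.1)))
    print("lever edges @.05", w2j(px2pl(C,cr((460,205),(640,245)),.058)),"mid", w2j(px2pl(C,cr((460,222),(640,265)),.056)))
'''
open("jig.py","w").write(s)
E
python3 jig.py
```

```text
16.474361 [0.512  0.1237]
post [307.2065  62.1701] [ 401.028  -505.1825]
head [284.4474 266.8753] [319.4595 228.481 ]
tip [222.3746 256.668 ] [ 96.9906 191.898 ]
pinA [216.6561 228.4003] [76.4953 90.5866]
pinB [223.9888 284.6917] [102.7758 292.3349]
BL [216.7205 314.9089] [ 76.7262 400.6335]
ledgeL [239.041   94.2947] [ 156.7228 -390.0476]
head top corners [[-0.0064  0.0172]
 [ 0.009   0.0185]
 [ 0.0109 -0.0172]
 [-0.006  -0.0172]]
pointer [[-0.0677 -0.0043]
 [-0.0284 -0.0031]] pins [[-0.0702  0.0259]
 [-0.0703 -0.0275]]
post [[0.0316 0.1501]]
lever edges @.05 [[ 0.0262 -0.0017]
 [ 0.0716 -0.0122]] mid [[ 0.0255 -0.0065]
 [ 0.0713 -0.018 ]]
```

```bash
cat > held.py <<'E'
from h import *
def held(im,o):
    C=cam("wrist",o); zt=o["eef_pos"][2]+.0102; g=cv2.GaussianBlur(im,(3,3),0).min(2).astype(float)
    Rt=R.from_euler("xyz",o["ee_rot"],degrees=True)
    tool=lambda uv: Rt.inv().apply(px2pl(C,uv,zt)-o["eef_pos"])
    # edges by strongest horizontal gradient
    gx=cv2.Sobel(im.mean(2),cv2.CV_64F,1,0); Lp=[];Rp=[]
    for y in range(90,205,5):
        Lp.append((225+np.abs(gx[y,225:258]).argmax(),y)); Rp.append((262+np.abs(gx[y,262:295]).argmax(),y))
    gy=cv2.Sobel(im.mean(2),cv2.CV_64F,0,1); T=[(x,45+np.abs(gy[45:80,x]).argmax()) for x in range(246,272,4)]
    l,r,t=tool(Lp),tool(Rp),tool(T)
    return l,r,t
if __name__=="__main__":
    import json
    o=dict(zip(("eef_pos","ee_rot"),map(np.array,json.load(open("w2.json"))))); im=cv2.imread("pics/w2_raw.png")
    l,r,t=held(im,o)
    for e in(l,r): print(np.polyfit(e[:,0],e[:,1],1), np.median(e[:,1]))
    print(t[:,0], "expect .105")
E
python3 held.py
```

```text
[-0.0094 -0.0099] -0.01055699061169545
[-0.0029  0.0109] 0.010772410372888869
[0.105  0.1045 0.1045 0.1045 0.1045 0.1045 0.1045] expect .105
```

>>> send_rows --pt "1 0 0 0 0 0 -2.7" --pt "1 1.9 -2.0 0 0 0 0" --pt "1 1.9 -2.0 0 0 0 0" --pt "1 1.9 -2.0 0 0 0 0" --pt "1 1.9 -2.0 0 0 0 0" --pt "1 1.7 -1.8 0 0 0 0" --pt "1 0 0 3 0 0 0" --pt "1 0 0 3 0 0 0" --pt "1 0 0 3 0 0 0" --pt "1 0 0 3 0 0 0" --pt "1 0 0 2 0 0 0" --pt "1 0 0 1 0 0 0"

```text
time: 7.37
eef_pos: [0.483, 0.2032, 0.1112]
ee_rot: [-179.7, 0.1, 109.0]
force: [0.2, -0.3, -3.9]
finger_gap: 0.233
gripper_force: 40.0
```

>>> send_rows --pt "1 0 0 0 0 0 0" --pt "1 0 0 0 0 0 0" --pt "1 0 0 0 0 0 0"

```text
time: 7.62
eef_pos: [0.4857, 0.2051, 0.1152]
ee_rot: [179.8, -0.0, 109.1]
force: [-0.3, -0.3, -2.6]
finger_gap: 0.231
gripper_force: 40.0
```

Run:
```python
from h import *
o=observe(); print(o["time"],o["eef_pos"],o["ee_rot"],o["force"])
f=read_camera("scene")[:,:,::-1]; t=read_camera("top")[:,:,::-1]
cv2.imwrite("pics/s2_raw.png",f); cv2.imwrite("pics/t2_raw.png",t)
r=lambda i,x,y,w,h,k: cv2.resize(i[y:y+h,x:x+w],None,fx=k,fy=k,interpolation=cv2.INTER_CUBIC)
a=r(f,270,130,110,80,5.4);b=r(t,130,150,90,80,2.3)
v=np.zeros((600,800,3),np.uint8); v[:a.shape[0],:a.shape[1]]=a; v[600-b.shape[0]:,800-b.shape[1]:]=b; cv2.imwrite("pics/st2.png",v)
a=np.radians(109);d=np.array([np.cos(a),np.sin(a)]);n=np.array([-d[1],d[0]])
z=o["eef_pos"][2]-.0038
Rt=np.radians(o["ee_rot"][2]);d=np.array([np.cos(Rt),np.sin(Rt)]);print("jaw est",o["eef_pos"][:2]-.0853*d+.001*np.array([d[1],-d[0]]))
```

```text
7.6167 [0.4857 0.2051 0.1152] [179.7981  -0.0354 109.0929] [-0.2581 -0.2906 -2.5976]
jaw est [0.5145 0.1248]
```

View pics/st2.png

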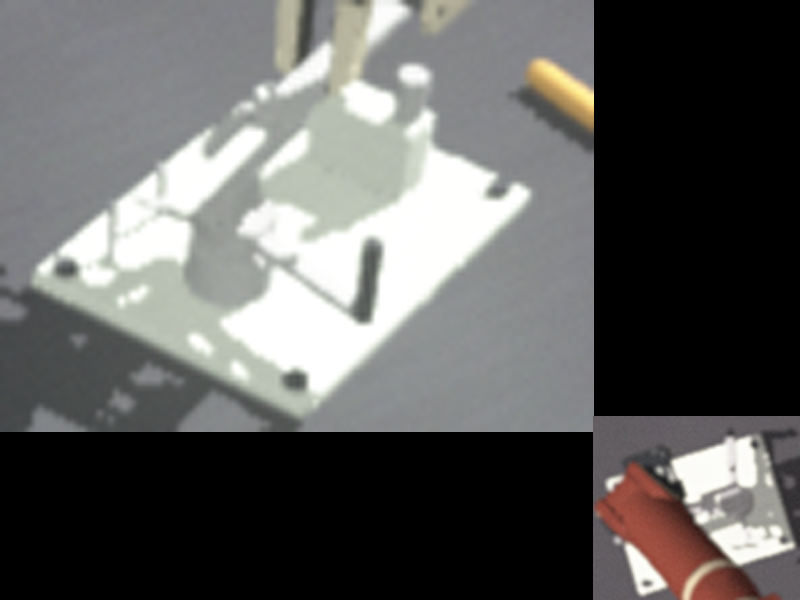

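The scene crop shows the spanner above the head, with the jaw near (215,145), the head (255,130), and the lever pin as a dark upright at (370,280). I shift 1.5 mm and lower with force checks.

>>> send_rows --pt "1 0 -0.15 0.5 0 0 0" --pt "1 0 0 0.7 0 0 0" --pt "1 0 0 0.3 0 0 0" --pt "1 0 0 0 0 0 0" --pt "1 0 0 0 0 0 0" --pt "1 0 0 0 0 0 0"

```text
time: 8.22
eef_pos: [0.4831, 0.2038, 0.0987]
ee_rot: [180.0, -0.0, 109.1]
force: [0.3, -0.2, -3.3]
finger_gap: 0.232
gripper_force: 40.0
```

>>> send_rows --pt "1 0 0 0.4 0 0 0" --pt "1 0 0 0.4 0 0 0" --pt "1 0 0 0.2 0 0 0" --pt "1 0 0 0 0 0 0"

```text
time: 8.55
eef_pos: [0.4826, 0.2034, 0.088]
ee_rot: [-179.9, 0.0, 109.1]
force: [-0.1, -0.7, -3.5]
finger_gap: 0.23
gripper_force: 40.0
```

>>> send_rows --pt "1 0 0 0.4 0 0 0" --pt "1 0 0 0.4 0 0 0" --pt "1 0 0 0.4 0 0 0" --pt "1 0 0 0.3 0 0 0" --pt "1 0 0 0 0 0 0" --pt "1 0 0 0 0 0 0"

```text
time: 9.05
eef_pos: [0.4829, 0.2036, 0.0734]
ee_rot: [-180.0, 0.0, 109.1]
force: [-0.1, 0.2, -4.0]
finger_gap: 0.232
gripper_force: 40.0
```

Run:
```python
from h import *
o=observe(); print(o["time"],o["eef_pos"],o["ee_rot"],o["force"],o["torque"])
im=read_camera("wrist")[:,:,::-1]; s=read_camera("scene")[:,:,::-1]
cv2.imwrite("pics/w3_raw.png",im)
v=np.zeros((600,800,3),np.uint8); v[:384,:512]=im; c=cv2.resize(s[130:210,270:380],None,fx=2.6,fy=2.6,interpolation=cv2.INTER_CUBIC); v[600-c.shape[0]:,800-c.shape[1]:]=c
cv2.imwrite("pics/w3.png",v)
```

```text
9.05 [0.4829 0.2036 0.0734] [-179.9683    0.0007  109.1207] [-0.0882  0.1737 -3.9979] [-0.0087 -0.1053  0.0161]
```

View pics/w3.png

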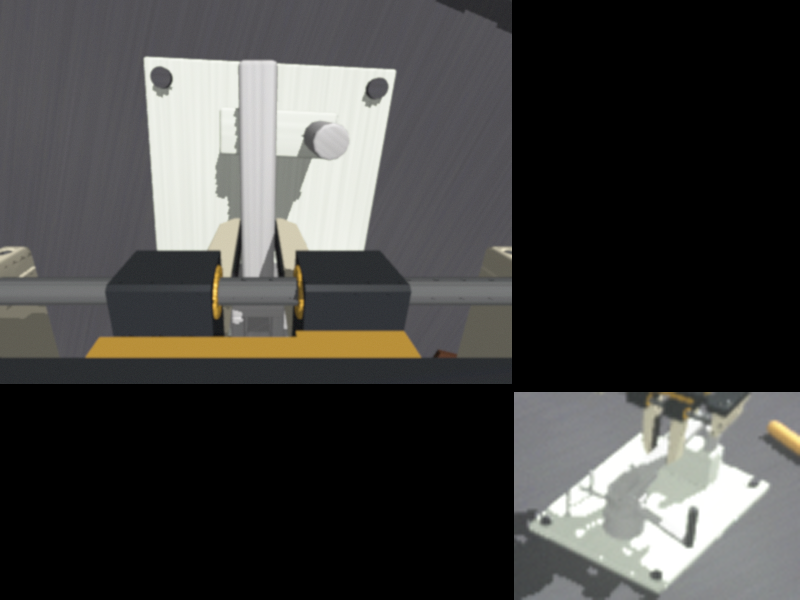

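>>> send_rows --pt "1 0 0 0.25 0 0 0" --pt "1 0 0 0.1 0 0 0" --pt "1 0 0 0 0 0 0" --pt "1 0 0 0 0 0 0"

```text
time: 9.48
eef_pos: [0.483, 0.2036, 0.0701]
ee_rot: [-180.0, -0.0, 109.1]
force: [-0.4, 0.1, -3.2]
finger_gap: 0.229
gripper_force: 40.0
```

>>> send_rows --pt "0.3 0 0 0 0 0 0" --pt "0.2 0 0 0 0 0 0" --pt "0.1 0 0 0 0 0 0" --pt "0 0 0 0 0 0 0" --pt "0 0 0 0 0 0 0" --pt "0 0 0 0 0 0 0" --pt "0 0 0 -1 0 0 0" --pt "0 0 0 -3 0 0 0" --pt "0 0 0 -4 0 0 0" --pt "0 0 0 -4 0 0 0" --pt "0 0 0 -4 0 0 0"

```text
time: 10.4
eef_pos: [0.4824, 0.2037, 0.2326]
ee_rot: [-180.0, -0.0, 109.2]
force: [1.7, 0.0, -0.5]
finger_gap: 0.501
gripper_force: 0.0
```

Run:
```python
from jig import *
# lever pin from first pictures: dark top pixel search printed as expectation
a=np.radians(-14.2); P=j2w(.11*np.cos(a),.11*np.sin(a),.112); print("pin exp",P)
for n in("top","scene"):
    Cn=cam(n); print(n,proj(Cn,P),proj(Cn,P-[0,0,.05]))
o=observe();print(o["eef_pos"],o["ee_rot"],o["q"])
```

```text
pin exp [0.6219 0.128  0.112 ]
top [[188.1492 154.7375]] [[189.7726 156.4069]]
scene [[337.8397 174.9948]] [[336.1209 187.4798]]
[0.4824 0.2037 0.2326] [-179.9882   -0.0261  109.1519] [ -2.4451  26.2051 -33.6928 100.5782  16.7049  58.2734 -23.1509]
```

>>> send_rows --pt "0 -2.9 2.7 0 0 0 0" --pt "0 -2.9 2.7 0 0 0 0" --pt "0 -2.9 2.7 0 0 0 0" --pt "0 -3.0 2.6 0 0 0 0" --pt "0 0 0 0 0 0 -7" --pt "0 0 0 0 0 0 -7" --pt "0 0 0 0 0 0 -7" --pt "0 0 0 0 0 0 -7" --pt "0 0 0 0 0 0 -7" --pt "0 0 0 0 0 0 -7" --pt "0 0 0 0 0 0 -7" --pt "0 0 0 0 0 0 -7"

```text
time: 11.4
eef_pos: [0.6223, 0.128, 0.231]
ee_rot: [180.0, 0.0, 165.5]
force: [0.4, 0.1, -0.7]
finger_gap: 0.496
gripper_force: 0.0
```

>>> send_rows --pt "0 0 0 0 0 0 -7" --pt "0 0 0 0 0 0 -7" --pt "0 0 0 0 0 0 -3" --pt "0 0 0 0 0 0 0" --pt "0 0 0 0 0 0 0" --pt "0 0 0 0 0 0 0"

```text
time: 11.9
eef_pos: [0.6224, 0.1281, 0.2306]
ee_rot: [-180.0, 0.0, -178.0]
force: [0.4, -0.3, 0.5]
finger_gap: 0.5
gripper_force: 0.0
```

Run:
```python
from jig import *
o=observe(); im=read_camera("wrist")[:,:,::-1]; print(o["time"],o["eef_pos"],o["ee_rot"],o["q"])
C=cam("wrist",o); a=np.radians(-14.2); P=j2w(.11*np.cos(a),.11*np.sin(a),.112); print(proj(C,P),proj(C,j2w(0,0,.092)),proj(C,j2w(.031,.15,.1)),proj(C,j2w(-.07,0,.048)))
json.dump([list(o["eef_pos"]),list(o["ee_rot"])],open("w4.json","w"))
cv2.imwrite("pics/w4_raw.png",im); cv2.imwrite("pics/w4.png",cv2.resize(im,(800,600),interpolation=cv2.INTER_CUBIC))
```

```text
11.9 [0.6224 0.1281 0.2306] [-179.9999    0.0184 -177.9617] [ 12.9206  40.8929 -49.951   82.2993  31.8973  71.5563  51.8632]
[[257.3524 183.4836]] [[256.9169  78.7565]] [[405.8664  70.2047]] [[241.7806  19.5483]]
```

View pics/w4.png

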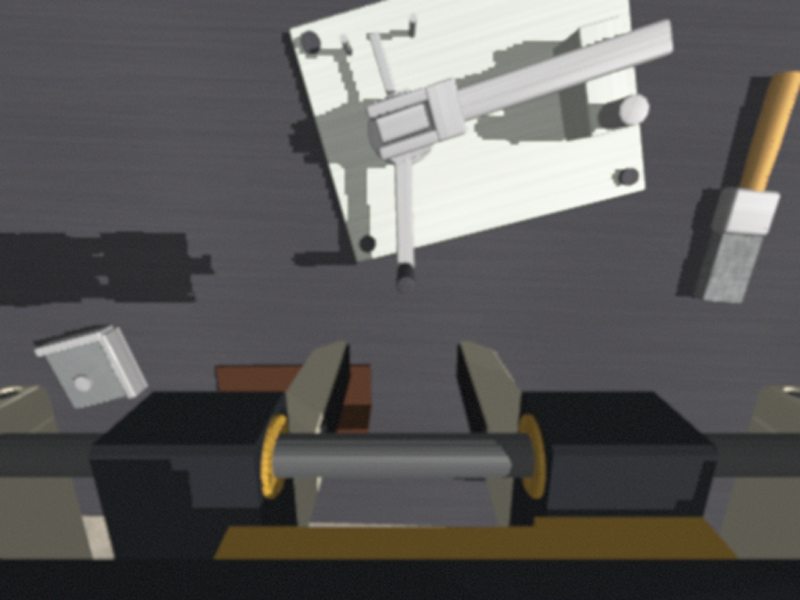

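The spanner is fitted over the head with its handle on the ledge, next to the post top at (632,108). The pointer tip (373,37) is between the pins (347,42) and (412,25), and the lever pin top is at (405,285). Next I grip the pin.

>>> send_rows --pt "0 0 0.1 4 0 0 0" --pt "0 0 0 4 0 0 0" --pt "0 0 0 3 0 0 0" --pt "0 0 0 2 0 0 0" --pt "0 0 0 1.8 0 0 0" --pt "0 0 0 1 0 0 0" --pt "0 0 0 0 0 0 0" --pt "0 0 0 0 0 0 0"

```text
time: 12.62
eef_pos: [0.6226, 0.1294, 0.0726]
ee_rot: [180.0, 0.0, -177.9]
force: [0.3, 0.1, -0.4]
finger_gap: 0.5
gripper_force: 0.0
```

>>> send_rows --pt "0.3 0 0 0 0 0 0" --pt "0.5 0 0 0 0 0 0" --pt "0.7 0 0 0 0 0 0" --pt "1 0 0 0 0 0 0" --pt "1 0 0 0 0 0 0" --pt "1 0 0 0 0 0 0" --pt "1 0 0 0 0 0 0" --pt "1 0 0 0 0 0 0" --squeeze 35

```text
time: 13.28
eef_pos: [0.6227, 0.1293, 0.0727]
ee_rot: [180.0, 0.0, -177.9]
force: [-0.5, 0.1, 2.2]
finger_gap: 0.145
gripper_force: 35.0
```

```bash
cat > arc.py <<'E'
from h import *
import sys
# plan: TCP pivots about screw; step = row chord per dtheta (tool x toward axis), cw
o=observe(); S=np.array([.5125,.124]); r=o["eef_pos"][:2]-S
print(o["time"],"radius",np.linalg.norm(r),"lever world ang",np.degrees(np.arctan2(r[1],r[0])),"tool yaw-180",o["ee_rot"][2]-180, o["eef_pos"],"F",o["force"],"T",o["torque"],o["finger_gap"]*93,o["gripper_force"],"q7",o["q"][6])
a=np.arctan2(r[1],r[0]); tang=np.array([np.sin(a),-np.cos(a)]); print("F cw tangent",o["force"][:2]@tang,"radial",o["force"][:2]@r/np.linalg.norm(r))
y=np.radians(o["ee_rot"][2]); print("tool y",[np.sin(y),-np.cos(y)],"cw tangent",tang)
E
python3 arc.py
```

```text
13.2833 radius 0.11032641626322151 lever world ang 2.7773183227443945 tool yaw-180 -357.8878284855663 [0.6227 0.1293 0.0727] F [-0.5118  0.1012  2.2295] T [ 0.062  -0.0881  0.0053] 13.501689086729145 35.000486969947815 q7 44.66029944433052
F cw tangent -0.12583658974228515 radial -0.5062996682115597
tool y [np.float64(-0.03685599820863122), np.float64(0.9993205868969404)] cw tangent [ 0.0485 -0.9988]
```

>>> send_rows --pt "1 0.03 -0.77 0 0 0 4" --pt "1 0.03 -0.77 0 0 0 4" --pt "1 0.03 -0.77 0 0 0 4" --pt "1 0.03 -0.77 0 0 0 4" --pt "1 0.03 -0.77 0 0 0 4" --pt "1 0.03 -0.77 0 0 0 4" --pt "1 0 0 0 0 0 0" --pt "1 0 0 0 0 0 0"

```text
time: 13.95
eef_pos: [0.6154, 0.0835, 0.0727]
ee_rot: [180.0, 0.1, 158.2]
force: [2.9, -1.4, 0.6]
finger_gap: 0.143
gripper_force: 35.0
```

```bash
python3 arc.py
```

```text
13.95 radius 0.11063396267726913 lever world ang -21.482962508854857 tool yaw-180 -21.826697142071794 [0.6154 0.0835 0.0727] F [ 2.9099 -1.3905  0.5845] T [-0.1838 -0.5592  0.0332] 13.25795870920765 35.00062644481659 q7 27.487917268350106
F cw tangent 0.22824695029737024 radial 3.2169569077121976
tool y [np.float64(0.371800426004703), np.float64(0.9283126861261357)] cw tangent [-0.3662 -0.9305]
```

>>> send_rows --pt "1 0.02 -0.77 0 0 0 4" --pt "1 0.02 -0.77 0 0 0 4" --pt "1 0.02 -0.77 0 0 0 4" --pt "1 0.02 -0.77 0 0 0 4" --pt "1 0.02 -0.77 0 0 0 4" --pt "1 0.02 -0.77 0 0 0 4" --pt "1 0.02 -0.77 0 0 0 4" --pt "1 0.02 -0.77 0 0 0 4" --pt "1 0.02 -0.77 0 0 0 4" --pt "1 0 0 0 0 0 0" --pt "1 0 0 0 0 0 0"

```text
time: 14.87
eef_pos: [0.5722, 0.03, 0.0726]
ee_rot: [180.0, 0.2, 122.2]
force: [2.6, -4.6, 3.3]
finger_gap: 0.142
gripper_force: 35.0
```

```bash
python3 arc.py
```

```text
14.8667 radius 0.11138812807806896 lever world ang -57.58829007616766 tool yaw-180 -57.77259654285733 [0.5722 0.03   0.0726] F [ 2.5532 -4.5537  3.2584] T [-0.8179 -0.5643 -0.0369] 13.248198078237214 35.000892877578735 q7 0.6392489850172661
F cw tangent 0.28536045432879786 radial 5.212841636837482
tool y [np.float64(0.8459382049926686), np.float64(0.5332809328428889)] cw tangent [-0.8442 -0.536 ]
```

>>> send_rows --pt "1 -0.05 -0.4 0 0 0 2" --pt "1 0 -0.39 0 0 0 2" --pt "1 0 -0.39 0 0 0 2" --pt "1 0 -0.39 0 0 0 2" --pt "1 0 -0.39 0 0 0 2" --pt "1 0 0 0 0 0 0" --pt "1 0 0 0 0 0 0"

```text
time: 15.45
eef_pos: [0.5552, 0.0209, 0.0726]
ee_rot: [179.9, 0.1, 112.2]
force: [2.8, -4.5, 4.7]
finger_gap: 0.145
gripper_force: 35.0
```

```bash
python3 arc.py
```

```text
15.45 radius 0.11160882563118865 lever world ang -67.48162428016178 tool yaw-180 -67.77400541091458 [0.5552 0.0209 0.0726] F [ 2.7552 -4.4641  4.6807] T [-0.9495 -0.661  -0.0123] 13.443688936650114 35.00109672546387 q7 -6.96980342090382
F cw tangent -0.8354738928124077 radial 5.178949492028564
tool y [np.float64(0.9256990664996748), np.float64(0.37826080722383937)] cw tangent [-0.9238 -0.383 ]
```

>>> send_rows --pt "1 -0.05 -0.29 0 0 0 1.5" --pt "1 0 -0.29 0 0 0 1.5" --pt "1 0 -0.29 0 0 0 1.5" --pt "1 0 -0.29 0 0 0 1.5" --pt "1 0 0 0 0 0 0" --pt "1 0 0 0 0 0 0"

```text
time: 15.95
eef_pos: [0.5438, 0.0167, 0.0726]
ee_rot: [180.0, 0.1, 106.1]
force: [3.2, -4.9, 5.9]
finger_gap: 0.143
gripper_force: 35.0
```

```bash
python3 arc.py
```

```text
15.95 radius 0.11174438792450883 lever world ang -73.74754204810857 tool yaw-180 -73.8653279028339 [0.5438 0.0167 0.0726] F [ 3.23   -4.9295  5.9118] T [-0.987  -0.5507 -0.059 ] 13.289736835685067 35.00133275985718 q7 -11.624706725513715
F cw tangent -1.721310138953165 radial 5.636509089961164
tool y [np.float64(0.9606111634361489), np.float64(0.277896010554035)] cw tangent [-0.96   -0.2799]
```

>>> send_rows --pt "1 0 -0.19 0 0 0 1" --pt "1 0 -0.19 0 0 0 1" --pt "1 0 -0.19 0 0 0 1" --pt "1 0 0 0 0 0 0" --pt "1 0 0 0 0 0 0"

```text
time: 16.37
eef_pos: [0.5383, 0.0152, 0.0726]
ee_rot: [180.0, 0.1, 103.1]
force: [2.6, -5.4, 5.8]
finger_gap: 0.14
gripper_force: 35.0
```

```bash
python3 arc.py
```

```text
16.3667 radius 0.11181233474096401 lever world ang -76.66766639921701 tool yaw-180 -76.86251818954872 [0.5383 0.0152 0.0726] F [ 2.5709 -5.4155  5.825 ] T [-1.0194 -0.5904 -0.0014] 13.043340368317264 35.00129163265228 q7 -13.954157640155813
F cw tangent -1.2527643518038252 radial 5.862414553910815
tool y [np.float64(0.9738274879023716), np.float64(0.2272884154675646)] cw tangent [-0.973  -0.2306]
```

>>> send_rows --pt "1 0 -0.19 0 0 0 1" --pt "1 0 -0.19 0 0 0 1" --pt "1 0 0 0 0 0 0" --pt "1 0 0 0 0 0 0"

```text
time: 16.7
eef_pos: [0.5345, 0.0143, 0.0726]
ee_rot: [180.0, 0.1, 101.1]
force: [2.4, -4.6, 5.6]
finger_gap: 0.143
gripper_force: 35.0
```

```bash
python3 arc.py
python3 - <<'E'
from jig import *
o=observe(); im=read_camera("wrist")[:,:,::-1]; C=cam("wrist",o); s=read_camera("scene")[:,:,::-1]
for p in ((0,0,.092),(.031,.15,.1),(-.071,.0265,.05),(-.071,-.0265,.05)): print(proj(C,j2w(*p)))
cv2.imwrite("pics/w5_raw.png",im); cv2.imwrite("pics/s5_raw.png",s)
v=np.zeros((600,800,3),np.uint8); v[:384,:512]=im; c=cv2.resize(s[130:210,270:380],None,fx=2.6,fy=2.6,interpolation=cv2.INTER_CUBIC); v[600-c.shape[0]:,800-c.shape[1]:]=c
cv2.imwrite("pics/w5.png",v)
E
```

```text
16.7 radius 0.11187833970803472 lever world ang -78.64900470330038 tool yaw-180 -78.86404967680535 [0.5345 0.0143 0.0726] F [ 2.4475 -4.5568  5.5889] T [-0.99   -0.6119  0.0127] 13.297941210216798 35.00145077705383 q7 -15.51096065015183
F cw tangent -1.5027836464334385 radial 4.94942788103466
tool y [np.float64(0.9811716726369685), np.float64(0.19313764214873697)] cw tangent [-0.9804 -0.1968]
[[255.102   40.8207]]
[[ 310.0617 -533.8082]]
[[138.0366  21.9778]]
[[155.2681 110.4056]]
```

View pics/w5.png

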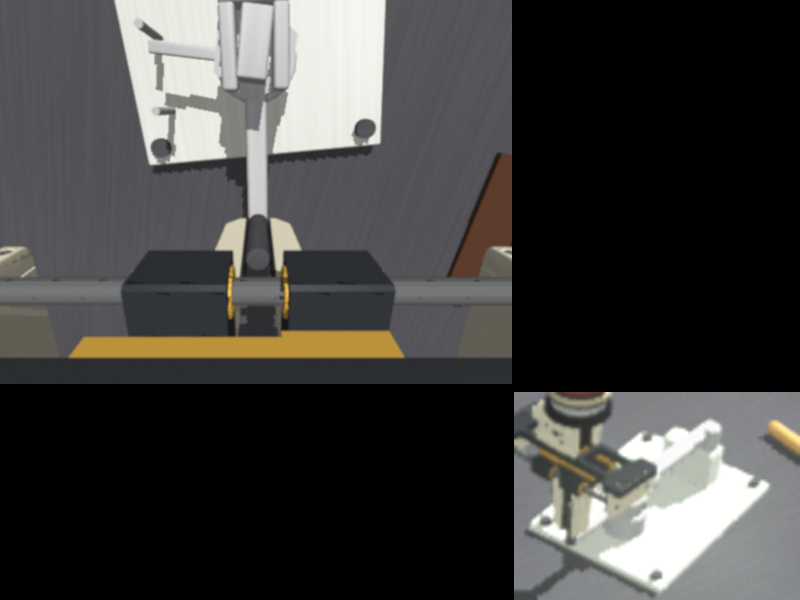

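The pointer tip (150,46) is between the pins (138,22) and (155,110), about 0.17 rad, with the handle bearing on the post. I continue to the stop.

>>> send_rows --pt "1 0 -0.19 0 0 0 1" --pt "1 0 -0.19 0 0 0 1" --pt "1 0 0 0 0 0 0" --pt "1 0 0 0 0 0 0"

```text
time: 17.13
eef_pos: [0.5323, 0.0139, 0.0726]
ee_rot: [179.8, 0.0, 99.2]
force: [4.7, -3.9, 3.2]
finger_gap: 0.147
gripper_force: 35.0
```

```bash
python3 arc.py
```

```text
17.1333 radius 0.11187856958327748 lever world ang -79.80970255372611 tool yaw-180 -80.82667870998311 [0.5323 0.0139 0.0726] F [ 4.7476 -3.9175  3.2006] T [-1.0455 -1.0081  0.0476] 13.64308025236202 35.004340410232544 q7 -17.056848502856596
F cw tangent -3.9796020147045197 radial 4.695609273932302
tool y [np.float64(0.9872106037485112), np.float64(0.1594215288049266)] cw tangent [-0.9842 -0.1769]
```

>>> send_rows --pt "1 0 -0.2 0 0 0 0" --pt "1 0 -0.2 0 0 0 0" --pt "1 0 0 0 0 0 0" --pt "1 0 0 0 0 0 0" --pt "1 0 0 0 0 0 0"

```text
time: 17.55
eef_pos: [0.531, 0.0137, 0.0727]
ee_rot: [179.5, -0.0, 99.1]
force: [9.0, -3.1, -0.3]
finger_gap: 0.148
gripper_force: 35.0
```

```bash
python3 arc.py
```

```text
17.55 radius 0.11183198982319797 lever world ang -80.5000541099374 tool yaw-180 -80.85160458130662 [0.531  0.0137 0.0727] F [ 8.9525 -3.1055 -0.3347] T [-0.961  -1.7155 -0.0026] 13.755114784143771 35.01877784729004 q7 -17.159340896347945
F cw tangent -8.317190064592486 radial 4.540530287933281
tool y [np.float64(0.9872798648338268), np.float64(0.1589920390890713)] cw tangent [-0.9863 -0.165 ]
```

>>> send_rows --pt "1 0 -0.25 0 0 0 0" --pt "1 0 -0.25 0 0 0 0" --pt "1 0 -0.25 0 0 0 0" --pt "1 0 -0.25 0 0 0 0" --pt "1 0 0 0 0 0 0" --pt "1 0 0 0 0 0 0" --pt "1 0 0 0 0 0 0"

```text
time: 18.13
eef_pos: [0.5281, 0.0134, 0.0729]
ee_rot: [178.7, -0.2, 99.1]
force: [21.1, -2.7, -13.5]
finger_gap: 0.143
gripper_force: 35.1
```

```bash
python3 arc.py
```

```text
18.1333 radius 0.11168002688690438 lever world ang -81.98952980396216 tool yaw-180 -80.92681161396644 [0.5281 0.0134 0.0729] F [ 21.1185  -2.701  -13.4671] T [-0.7001 -3.7257 -0.1597] 13.271673889714828 35.08065551519394 q7 -17.417822283054118
F cw tangent -20.536084253580388 radial 5.617601171046941
tool y [np.float64(0.9874877088536964), np.float64(0.15769598873426488)] cw tangent [-0.9902 -0.1394]
```

>>> send_rows --pt "1 0 0.3 0 0 0 0" --pt "1 0 0.3 0 0 0 0" --pt "1 0 0.3 0 0 0 0" --pt "1 0 0.3 0 0 0 0" --pt "1 0 0.1 0 0 0 0" --pt "1 0 0 0 0 0 0" --pt "1 0 0 0 0 0 0"

```text
time: 18.72
eef_pos: [0.5319, 0.0138, 0.0726]
ee_rot: [179.7, 0.0, 99.2]
force: [6.3, -4.8, 2.9]
finger_gap: 0.148
gripper_force: 35.0
```

```bash
python3 arc.py
```

```text
18.7167 radius 0.11186605026410121 lever world ang -79.99860936236678 tool yaw-180 -80.83671042613372 [0.5319 0.0138 0.0726] F [ 6.2984 -4.8215  2.8667] T [-0.9786 -1.1395  0.0347] 13.746452930712904 35.00694036483765 q7 -17.081873123778305
F cw tangent -5.365362079363818 radial 5.84206835115259
tool y [np.float64(0.987238501170512), np.float64(0.15924867913612645)] cw tangent [-0.9848 -0.1737]
```

Back off 0.4 cm more, open gently, then rise.

>>> send_rows --pt "1 0 0.2 0 0 0 0" --pt "1 0 0.1 0 0 0 0" --pt "1 0 0 0 0 0 0" --pt "0.6 0 0 0 0 0 0" --pt "0.4 0 0 0 0 0 0" --pt "0.2 0 0 0 0 0 0" --pt "0.2 0 0 0 0 0 0" --pt "0.2 0 0 0 0 0 0" --pt "0.2 0 0 0 0 0 0"

```text
time: 19.47
eef_pos: [0.5318, 0.015, 0.0718]
ee_rot: [-179.9, -0.0, 99.2]
force: [0.2, 0.5, 0.3]
finger_gap: 0.397
gripper_force: 0.0
```

>>> send_rows --pt "0.2 0 0 -1.5 0 0 0" --pt "0.2 0 0 -3 0 0 0" --pt "0.2 0 0 -4 0 0 0" --pt "0.2 0 0 -4 0 0 0" --pt "0.2 0 0 -4 0 0 0" --pt "0.2 -3.5 0 0 0 0 0" --pt "0.2 -3.5 0 0 0 0 0" --pt "0.2 -2 0 0 0 0 0" --pt "0.2 0 0 0 0 0 0" --pt "0.2 0 0 0 0 0 0"

```text
time: 20.3
eef_pos: [0.5462, -0.0755, 0.2367]
ee_rot: [-179.9, -0.0, 98.9]
force: [-0.6, 0.7, -0.6]
finger_gap: 0.4
gripper_force: 0.0
```

Run:
```python
from jig import *
o=observe(); print(o["time"],o["eef_pos"],o["force"],o["finger_gap"]); im=read_camera("wrist")[:,:,::-1]; C=cam("wrist",o); s=read_camera("scene")[:,:,::-1]
for n,p in dict(head=(0,0,.092),post=(.031,.15,.1),pinA=(-.071,.0265,.05),pinB=(-.071,-.0265,.05)).items(): print(n,proj(C,j2w(*p)))
cv2.imwrite("pics/w6_raw.png",im)
v=np.zeros((600,800,3),np.uint8); v[:384,:512]=im; c=cv2.resize(s[130:210,270:380],None,fx=2.6,fy=2.6,interpolation=cv2.INTER_CUBIC); v[600-c.shape[0]:,800-c.shape[1]:]=c
cv2.imwrite("pics/w6.png",v)
```

```text
20.3 [ 0.5462 -0.0755  0.2367] [-0.5538  0.6983 -0.6341] 0.4002142362404307
head [[254.7548 -19.9505]]
post [[ 267.9728 -251.2562]]
pinA [[189.3623 -20.2427]]
pinB [[198.4976  32.4382]]
```

View pics/w6.png

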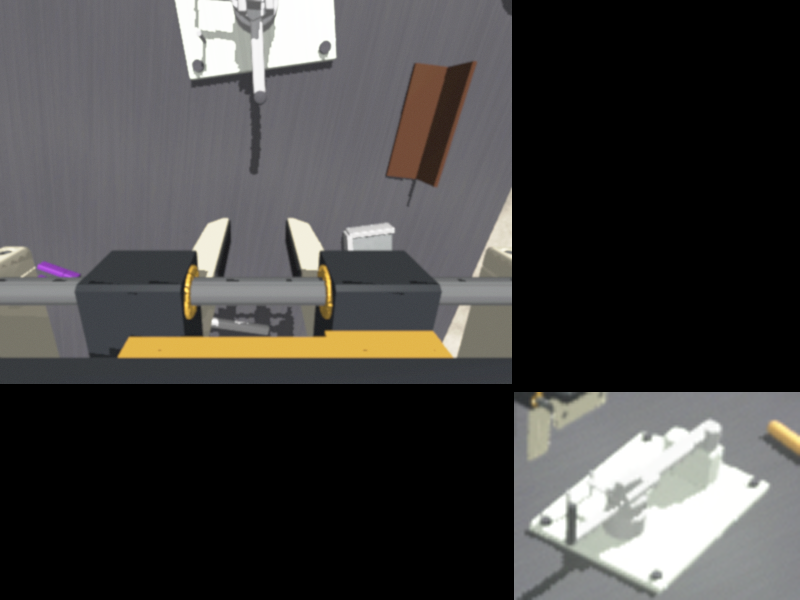

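The crop shows the spanner fitted with its handle against the post, the lever at jig -y (pin 260,97), and the gripper clear of everything. I hand the job in.

```bash
python3 -c "
from bench import *
print(finish_job())"
```

```text
the job is handed in; nothing more can be done
None
```

I handed the job in at about 20 s of the 64 s. The spanner is fitted with its handle against the post, and the locknut came up solid and was pulled to about 20 N at the lever pin. The pointer was between its pins when I last measured it, just before the stop (about 0.17 rad), and I didn't measure it again after the final pull. The gripper is clear of everything; no verdict came back.

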